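# Close the cap feeder's drawer and hold its lid open

## Task

On the blue cap feeder, first push the open drawer fully home until it clicks in and stays. Then raise the yellow-framed hopper lid by its black handle and hold it open at 50 degrees from closed, so that a colleague can look in; it springs shut if let go, so finish while still holding it there. Leave the two bottles and the jar standing where they are.

Things in the scene. Friction and masses are not known exactly. Their poses are not given: they have to be found in the camera images.
- feeder: Blue cap feeder, fixed. Base 220 (x) x 240 (y) x 100 mm high, white-fronted drawer in its front; on it a steel hopper, 140 (x) x 200 (y) mm, from 100 to 155 mm high, set back 55 mm from the base's front, closed by the lid. Origin: centre of the base's underside, on the table; x points from the drawer front to the back, y left, z up; the drawer front faces -x.
- drawer (a joint): Drawer travel, m: 0 = home, grows as it comes out along the feeder's -x (starts 0.035 to 0.065). Sliding takes 1 to 2 N; from 13 mm before home a spring detent resists (6 to 7 N in all); from 5 mm before home it pulls the drawer in to 0 by itself and keeps it there. White front panel 210 wide, 74 high, 12 mm thick, top edge 86 mm above the table.
- drawer_pull (a point): Middle of the drawer's dark bar handle (moves with the drawer): round bar 12 mm thick, 112 mm long along the feeder's y, 59 mm above the table, its axis 30 mm in front of the drawer's front panel. With the drawer home it lies at (-0.140, 0, 0.059) in the feeder's frame.
- lid (a joint): Lid angle in rad: 0 = closed, grows as the lid opens upwards (50 degrees = 0.873). It turns about the line through lid_hinge along the feeder's y, so that the handle swings up and back. Weight and a spring close it from any angle up to 50 degrees and beyond: 2 to 4 N at the handle.
- lid_handle (a point): Middle of the lid's black T handle: round bar 16 mm thick, 50 mm long along the feeder's y, flat ends, 40 mm out from the lid's near edge on two 8 mm stems 28 mm apart. Moves with the lid; closed, it is 159 mm above the table. Gripped over its two ends it can turn between the pads as the lid swings. Its x axis lies in the lid, towards the hinge.
- lid_hinge (a point): Middle of the lid's hinge line at the back of the hopper, 159 mm above the table, 180 mm from the handle's bar; lid 140 mm long, 200 mm wide, 6 mm thick, yellow frame with a clear pane.
- bottle_a: Tapered green bottle with white cap, 64 mm across the foot, 166 mm high; origin at the centre of its underside. To be left alone.
- bottle_b: The same kind of bottle as bottle_a. To be left alone.
- jar: Amber jar with white lid, 64 mm across, 90 mm high; origin at the centre of its underside. To be left alone.

How it is judged (in metres and radians):
On the way, in this order (a step that is already met when the one before it is completed fails the run):
1. the drawer is home at its detent while the lid is still closed (value of joint drawer below 0.003 m and value of joint lid below 0.15 rad), for 0.2 s.
2. the lid is held open at 50 degrees, the drawer still home (value of joint drawer below 0.003 m and value of joint lid between 0.768 and 0.977 rad and contact force between lid and the fingers above 1 N), for 0.2 s.
At the end, for the whole second after the job is handed in: The drawer is home (within 3 mm) and the fingers hold the lid still at 50 degrees, within 6 degrees, bearing on it with more than 1 N; both bottles and the jar stand upright within 30 mm of where they were (all of step 2 and velocity of joint lid between -0.05 and 0.05 rad/s and angle between each of bottle_a, bottle_b, jar's own z axis and vertical below 0.1 rad and distance of each of bottle_a, bottle_b, jar from where it was at the start of the episode below 0.03 m); the arm keeps its last pose, push and grip.
It fails at once if a bottle or the jar is knocked over or pushed away (angle between any of bottle_a, bottle_b, jar's own z axis and vertical above 0.4 rad or distance of any of bottle_a, bottle_b, jar from where it was at the start of the episode above 0.03 m).
It also fails if it takes over 48 s, if anything falls off the work surface, if the arm or the gripper's body presses on something with over 40 N, if the wrist force passes 120 N, or if a joint passes its speed limit or range.

## Robot

A 6-joint arm with a two-finger parallel gripper is mounted at the origin on the work surface. World frame = base frame: x ahead of the robot, y to its left, z up, the work surface at z = 0. Lengths are in m, angles in degrees, forces in N, time in s.
With the tool pointing down it reaches from about 0.3 to 0.875 m from the base axis. Payload 4.2 kg.
Tool frame: the origin (TCP) lies at the very end of the fingers, on their centre line; the grasp point (between the pads) lies env.tcp_to_grasp behind it (env.tcp_to_grasp is the distance from the TCP to the grasp point, in m); z points along the fingers, y is the direction in which the jaws open and shut (so a half turn about z gives the same grasp; the last joint's range is limited). The gripper opens to 85 mm and grips with 20 to 120 N. Pads are 22 mm wide; open, the fingers measure 114 mm over their backs; the gripper's body (76 mm by 85 mm) begins 54 mm behind the grasp point. The pads swing forward as they close: fully open they stand 13 mm farther back than shut.
Start: joints at [-71.734, 18.312, 89.639, -0, 72.044, -1.146], TCP at [0.191, -0.542, 0.231] pointing down, gripper open.
Joint ranges: [-177.97, 177.97], [-48.28, 115.42], [12.27, 149.76], [-77.06, 257.06], [2.81, 150.46], [-146.56, 146.56]. Speed limits (degrees/s): [147.25, 147.25, 180, 180, 180, 180].

## Interface

Orientations are given as [roll, pitch, yaw] about the fixed x, y, z axes, in that order (R = Rz(yaw) Ry(pitch) Rx(roll)).
In Python, from plant import env gives the robot as it stands.
- The arm moves only by the tool send_rows, never from a script. Its argument "series" is a list of rows, each a list of 5 numbers: the shift along the tool's x, y, z in mm, then the turn about the tool's z in degrees, then the gripper's target within -1 to 1 (fully open at 1, half-way at 0, shut at -1). In form: [[x, y, z, roll, hand], ...]. A call has 1 to 5 rows; each row shifts and turns the pose as measured when the row begins, along the tool's axes as they then stand; what a row does not reach is not made up. A row lasts 1/12 s, in which the tool goes at most 41.7 mm and 7.16 degrees, less where a joint would pass 70% of its speed; a pose out of reach is approached as far as the arm can. A call is refused whole if a number of a shift passes 41.7 or a number of a turn 7.16, either way. A call with a gripper value outside its range is refused whole. The fingers move at their own pace and stop on an object; "grip_force" is the grip in N (left out, the last holds). Time passes only in rows, so rows that do not move let the fingers close. It gives the time, the measured TCP pose, the force and the opening at its end, in the units of the state.
- env.get_obs(): the state, without advancing time (a new reading comes with each control period).
- env.capture(name): name is "scene" or "top" or "wrist"; returns a dict with "frame" (384x512x3 uint8, blue, green, red), "camera_matrix" (3x3 intrinsics, pixels), "T" (4x4, takes a point from camera to world coordinates). Camera axes: x right, y down, z forward; pixel columns grow to the right and rows downward; lengths in m; the calibration is good to about 2 mm. A picture is of the moment at which its call begins. There is no depth.
- env.sign_off(): hands the job in, once; it reports no verdict.
The state is a dict: "time_s": time; "joint_pos": joint angles; "dq": joint speeds; "joint_efforts": joint torques, N m; "position": TCP position; "tool_rot": TCP orientation; "force": force on the tool from outside, world axes, zero at the start; "torque": the same for the moment, N m; "gripper_width": finger opening in m.
Only numpy, scipy, OpenCV 4.12 (cv2) and the standard library are available. Lean on these libraries where they do the work, as an engineer would, in place of code of your own. Each camera call takes 0.05 s, during which the arm holds its last target. There are 200 camera calls.

## Working session

There is one attempt and no reset: what is moved stays moved. The work goes in short steps, Python scripts to look and compute and a tool call to move; the robot and the scene stay as the last step left them, time stands still between calls to the robot, and variables do not carry over. Pictures are saved under pics/ and viewed, about 8 in all and at most 12, crops included, and the job is handed in when it is done.

Besides the shell and the picture viewer there is one more tool, called after ">>>" as name(argument=value, ...), one argument or row to a line, values as JSON. send_rows: Moves the arm, as the interface text tells. Its arguments: {"type":"object","properties":{"series":{"type":"array","items":{"type":"array","items":{"type":"number"}}},"grip_force":{"type":"number"}},"required":["series"]}

```bash
mkdir -p pics; ls; python3 - <<'E'
from plant import env
import cv2,numpy as np
print(env.get_obs(), env.tcp_to_grasp)
ims=[]
for n in("scene","top"):
    c=env.capture(n); cv2.imwrite(f"pics/{n}0.png",c["frame"]); np.savez(f"{n}0.npz",**c)
    print(n,c["camera_matrix"].round(1).tolist(),c["T"].round(3).tolist()); 
E
```

```text
pics
{'time_s': 0.0, 'joint_pos': array([-7.17358306e+01,  1.83522358e+01,  8.97074547e+01,  7.77090356e-04,
        7.20458100e+01, -1.14640835e+00]), 'dq': array([-0.13793575, -0.01717715, -0.01636661,  0.01242938,  0.00750709,
        0.01480206]), 'joint_efforts': array([ 5.73894558e-04, -4.15519345e+01, -2.34160084e+01,  9.89952150e-05,
        8.26499221e-03,  5.96921083e-06]), 'position': array([ 0.19093783, -0.5418485 ,  0.23046921]), 'tool_rot': array([-1.79894535e+02, -2.84943476e-03,  1.94103349e+01]), 'force': array([ 0.316217  , -0.04710575,  0.32595096]), 'torque': array([ 0.05079284, -0.00287871, -0.02660473]), 'gripper_width': 0.08523464342756178} 0.0187
scene [[351.4, 0.0, 249.4], [0.0, 351.4, 188.5], [0.0, 0.0, 1.0]] [[0.52, 0.805, -0.286, 0.809], [0.854, -0.486, 0.185, -0.125], [0.01, -0.341, -0.94, 0.944], [0.0, 0.0, 0.0, 1.0]]
top [[438.8, 0.0, 256.7], [0.0, 438.8, 195.4], [0.0, 0.0, 1.0]] [[0.01, -0.981, 0.192, 0.374], [-1.0, -0.013, -0.014, 0.033], [0.016, -0.192, -0.981, 1.144], [0.0, 0.0, 0.0, 1.0]]
```

View pics/scene0.png

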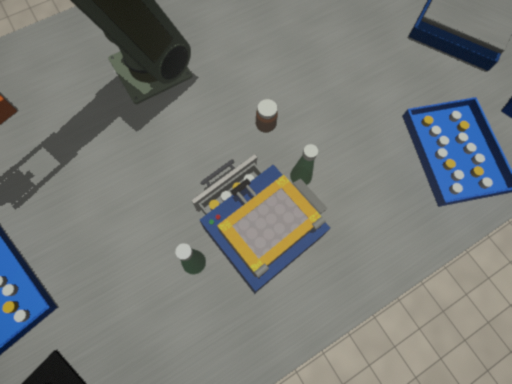

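View pics/top0.png

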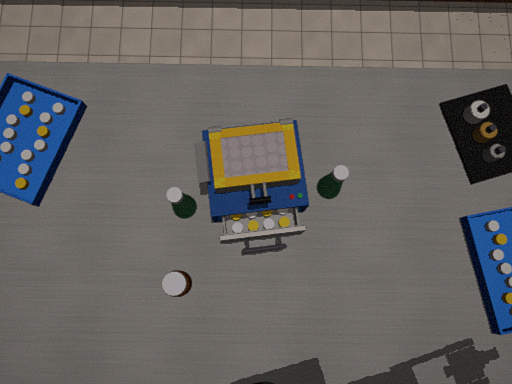

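Scene: the feeder's front faces the robot, with the drawer out, its bar at about top (263,249), the lid handle at (260,198), and bottles either side at (182,205) and (333,183). The jar is at (175,284). I'll measure the lid and both bars on planes at their known heights.

```bash
cat > h.py <<'E'
import cv2,numpy as np
def cast(c,uv,z):
    uv=np.atleast_2d(np.float64(uv)); K,T=c["camera_matrix"],c["T"]
    d=np.c_[uv,np.ones(len(uv))]@np.linalg.inv(K).T@T[:3,:3].T
    return T[:3,3]+d*((z-T[2,3])/d[:,2])[:,None]
def big(m):
    return max(cv2.findContours(m,cv2.RETR_EXTERNAL,cv2.CHAIN_APPROX_NONE)[0],key=cv2.contourArea)
E
python3 - <<'E'
from h import *
for n,box in(("top",(190,110,320,230)),("scene",(190,160,335,295))):
    c=np.load(n+"0.npz"); f=c["frame"]; hsv=cv2.cvtColor(f,cv2.COLOR_BGR2HSV)
    m=cv2.inRange(hsv,(15,120,60),(35,255,255)); M=np.zeros_like(m); x0,y0,x1,y1=box; M[y0:y1,x0:x1]=m[y0:y1,x0:x1]
    k=big(M); p=cast(c,k[:,0,:],0.162)[:,:2]
    r=cv2.minAreaRect((p*1000).astype(np.float32)); print(n,"lid rect mm",r, cv2.boxPoints(r).round().tolist())
    # dark blobs
    d=cv2.inRange(hsv,(0,0,0),(180,255,62))
    if n=="top":
        for nm,(x0,y0,x1,y1),z in(("handle",(244,193,276,206),.159),("bar",(235,236,292,258),.059)):
            M=np.zeros_like(d);M[y0:y1,x0:x1]=d[y0:y1,x0:x1];k=big(M)
            r=cv2.minAreaRect((cast(c,k[:,0,:],z)[:,:2]*1000).astype(np.float32));print(nm,r,k[:,0].min(0),k[:,0].max(0))
        for nm,uv,z in(("capA",(175,194),.166),("capB",(341,172),.166),("jar",(175,284),.09)): print(nm,cast(c,uv,z).round(3))
c=cv2.imread("pics/top0.png")[110:265,180:350]; cv2.imwrite("pics/crop.png",cv2.resize(c,None,fx=4,fy=3.8,interpolation=cv2.INTER_CUBIC)[:600])
E
```

```text
top lid rect mm ((664.2827758789062, 27.348373413085938), (141.24600219726562, 199.7200164794922), 7.626230239868164) [[581.0, 117.0], [608.0, -81.0], [748.0, -62.0], [721.0, 136.0]]
handle ((558.5255126953125, 14.434514999389648), (27.88878631591797, 50.31413269042969), 0.7128051519393921) [248 193] [270 205]
bar ((464.6301574707031, 7.76904296875), (41.22014617919922, 123.52899169921875), 7.361930847167969) [235 236] [286 254]
capA [[0.566 0.205 0.166]]
capB [[ 0.623 -0.174  0.166]]
jar [[0.366 0.209 0.09 ]]
scene lid rect mm ((664.5928344726562, 26.60985565185547), (141.08705139160156, 201.42393493652344), 7.711653232574463) [[581.0, 117.0], [608.0, -83.0], [748.0, -64.0], [721.0, 136.0]]
```

View pics/crop.png

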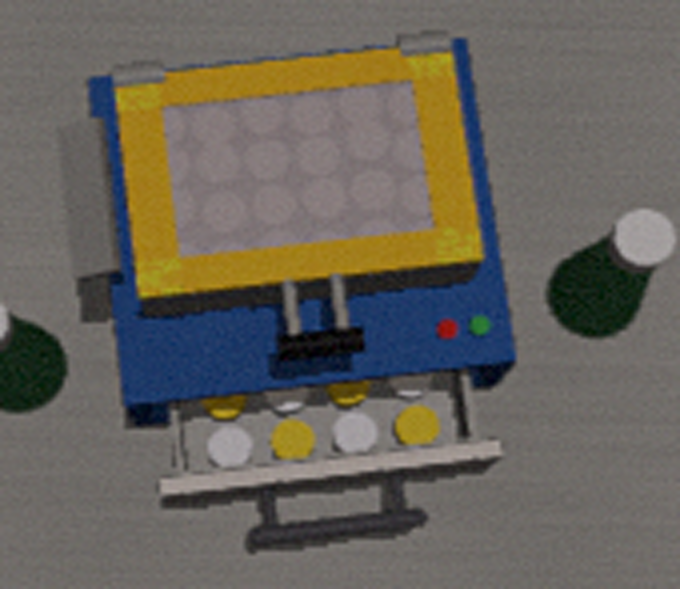

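Both views agree to within 1 mm: the lid is 141 x 200 mm, centred at (0.6645, 0.027), with yaw 7.65°. That puts the handle at (0.5555, 0.0125) and the home bar at (0.511, 0.006). I'll set the yaw first, then move to a point in front of the drawer.

>>> send_rows(
  series=[
    [0,0,0,5.9,0],
    [0,0,0,5.9,0],
    [18,-33,0,0,0],
    [18,-33,0,0,0],
    [18,-33,0,0,0],
  ],
  grip_force=40,
)

```text
time_s: 0.52
position: [0.2311, -0.4394, 0.2268]
tool_rot: [-179.8, 0.2, 6.6]
force: [0.7, 0.5, 0.1]
gripper_width: 0.0423
```

```bash
cat >> h.py <<'E'
from scipy.spatial.transform import Rotation as R
YAW=7.65
def go(env,p,yaw=YAW):
    o=env.get_obs(); Rt=R.from_euler("xyz",o["tool_rot"],degrees=True)
    ex=np.array([np.cos(np.radians(YAW)),np.sin(np.radians(YAW))]); q=np.array(o["position"])
    f=q[:2]-[.6496,.025]; print("feeder xyz",(f@ex).round(4),(f@[-ex[1],ex[0]]).round(4),q[2].round(4),"rot",o["tool_rot"].round(2),"t",o["time_s"],"F",np.round(o["force"],1),"w",o["gripper_width"].round(4))
    print("tool shift mm",(Rt.inv().apply(np.array(p)-q)*1000).round(1),"turn",(o["tool_rot"][2]-yaw).round(2))
def fw(x,y,z):
    a=np.radians(YAW); return [.6496+x*np.cos(a)-y*np.sin(a),.025+x*np.sin(a)+y*np.cos(a),z]
E
python3 -c "
from h import *
from plant import env
go(env,fw(-.265,0,.231)); print(env.get_obs()['joint_pos'])"
```

```text
Traceback (most recent call last):
  File "h.py", line 13, in go
    f=q[:2]-[.6496,.025]; print("feeder xyz",(f@ex).round(4),(f@[-ex[1],ex[0]]).round(4),q[2].round(4),"rot",o["tool_rot"].round(2),"t",o["time_s"],"F",np.round(o["force"],1),"w",o["gripper_width"].round(4))
                                                                                                                                                                                   ^^^^^^^^^^^^^^^^^^^^^^^^
AttributeError: 'float' object has no attribute 'round'
```

```bash
sed -i 's/o\["gripper_width"\].round(4)/round(o["gripper_width"],4)/' h.py
python3 -c "
from h import *
from plant import env
go(env,fw(-.265,0,.231)); print(env.get_obs()['joint_pos'].round(1))"
```

```text
feeder xyz -0.4766 -0.4045 0.2268 rot [-1.7981e+02  1.5000e-01  6.5600e+00] t 0.5167 F [0.7 0.5 0.1] w 0.0423
tool shift mm [ 203.9 -408.5   -3.4] turn -1.09
[-63.5  11.5  99.8  -0.1  68.9  19.9]
```

>>> send_rows(
  series=[
    [17,-34,0,-1,0],
    [17,-34,0,0,0],
    [17,-34,0,0,0],
    [17,-34,0,0,0],
    [17,-34,0,0,0],
  ],
)

```text
time_s: 0.93
position: [0.294, -0.2509, 0.225]
tool_rot: [-179.6, 0.2, 7.3]
force: [0.6, 1.0, -0.5]
gripper_width: 0.0428
```

>>> send_rows(
  series=[
    [17,-34,0,0,0],
    [17,-34,0,0,0],
    [17,-34,0,0,0],
    [17,-34,0,0,0],
    [0,0,0,0,0],
  ],
)

```text
time_s: 1.35
position: [0.3445, -0.0942, 0.2253]
tool_rot: [-179.4, 0.1, 7.6]
force: [-0.3, 0.1, 0.7]
gripper_width: 0.0426
```

```bash
python3 -c "
from h import *
from plant import env
go(env,fw(-.265,0,.15)); print(env.get_obs()['joint_pos'].round(1))"
```

```text
feeder xyz -0.3183 -0.0775 0.2253 rot [-1.7938e+02  1.3000e-01  7.6100e+00] t 1.35 F [-0.3  0.1  0.7] w 0.0426
tool shift mm [ 53.4 -76.8  76. ] turn -0.04
[-17.6  -1.3 114.7   0.5  67.   64.6]
```

>>> send_rows(
  series=[
    [20,-35,0,0,0],
    [17,-30,10,0,0],
    [12,-12,35,0,0],
    [5,0,35,0,0],
    [0,0,0,0,0],
  ],
)

```text
time_s: 1.77
position: [0.3897, -0.0108, 0.1455]
tool_rot: [-179.6, -0.3, 7.7]
force: [-1.1, -0.3, -0.2]
gripper_width: 0.0427
```

```bash
python3 -c "
from h import *
from plant import env
go(env,fw(-.265,0,.047)); print(env.get_obs()['joint_pos'].round(1))
c=env.capture('top'); cv2.imwrite('pics/top1.png',cv2.resize(c['frame'][110:310,160:370],None,fx=3,fy=2.9))"
```

```text
feeder xyz -0.2623 -0.0009 0.1455 rot [-179.59   -0.33    7.72] t 1.7667 F [-1.1 -0.3 -0.2] w 0.0427
tool shift mm [-3.2 -0.2 98.5] turn 0.07
[ -3.7   6.3 119.5   0.6  53.9  78.3]
```

View pics/top1.png

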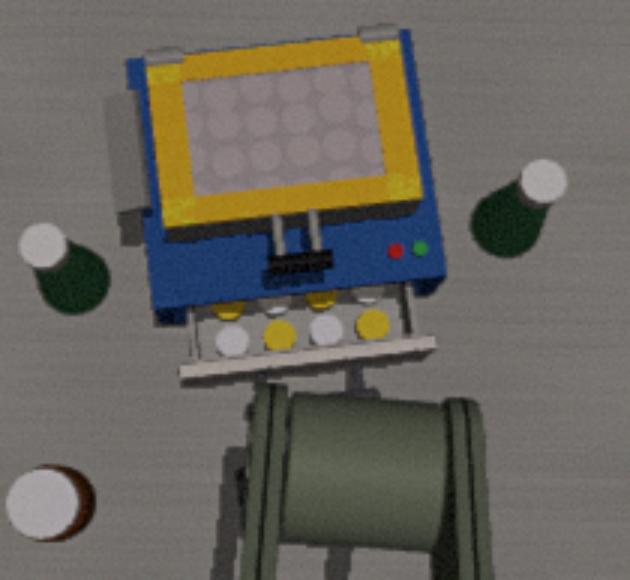

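>>> send_rows(
  series=[
    [0,0,38,0,0],
    [0,0,38,0,0],
    [0,0,22,0,0],
    [0,0,0,0,0],
  ],
)

```text
time_s: 2.15
position: [0.3983, -0.0135, 0.0543]
tool_rot: [-179.8, -1.4, 7.5]
force: [-0.0, -0.7, -0.5]
gripper_width: 0.0429
```

```bash
python3 -c "
from h import *
from plant import env
go(env,fw(-.157,0,.047)); print(env.get_obs()['joint_pos'].round(1))"
```

```text
feeder xyz -0.2542 -0.0047 0.0543 rot [-179.84   -1.35    7.53] t 2.15 F [-0.  -0.7 -0.5] w 0.0429
tool shift mm [97.  -4.9  9.6] turn -0.12
[ -3.9  14.6 126.5   0.7  37.6  78. ]
```

>>> send_rows(
  series=[
    [12,-4,8,0,0],
    [12,-1,0,0,0],
    [12,0,0,0,0],
    [10,0,0,0,0],
    [8,0,0,0,0],
  ],
)

```text
time_s: 2.57
position: [0.4545, -0.0055, 0.0566]
tool_rot: [-179.9, -1.5, 7.2]
force: [-0.6, -0.3, 0.6]
gripper_width: 0.0424
```

>>> send_rows(
  series=[
    [10,0,0,0,0],
    [10,0,0,0,0],
    [8,0,0,0,0],
  ],
)

```text
time_s: 2.82
position: [0.4859, -0.004, 0.0641]
tool_rot: [180.0, -1.9, 7.0]
force: [0.4, -0.4, -0.1]
gripper_width: 0.0426
```

```bash
python3 -c "
from h import *
from plant import env
go(env,fw(-.157,0,.047))"
```

```text
feeder xyz -0.1661 -0.0069 0.0641 rot [179.99  -1.9    7.05] t 2.8167 F [ 0.4 -0.4 -0.1] w 0.0426
tool shift mm [ 8.5 -7.  17.3] turn -0.6
```

```bash
python3 -c "
from h import *
from plant import env
a=env.capture('scene')['frame'][120:300,150:350]; b=env.capture('wrist')['frame']
cv2.imwrite('pics/p2.png',np.hstack([cv2.resize(a,(400,384)),cv2.resize(b,(400,384))]))"
```

```text
(no output)
```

View pics/p2.png

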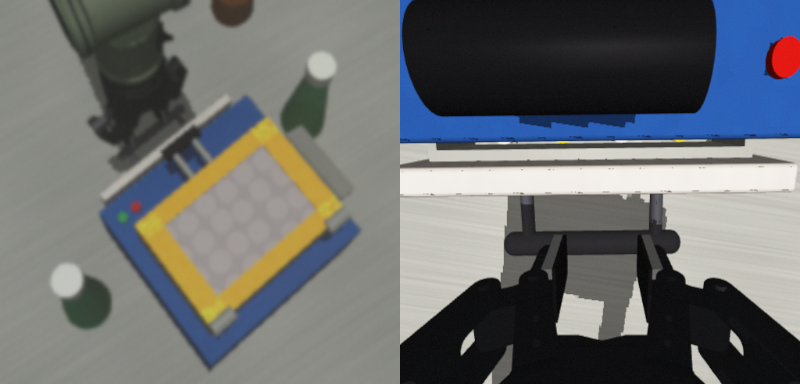

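The drawer is nearly home, but the tips have drifted up to z = 0.064, close to the top of the bar. I'll back off, go lower and finish the push.

>>> send_rows(
  series=[
    [-20,-3,0,0,0],
    [-5,-4,12,0,0],
    [0,0,12,0,0],
    [0,0,0,0,0],
  ],
)

```text
time_s: 3.25
position: [0.4621, -0.0009, 0.042]
tool_rot: [179.9, -2.3, 7.0]
force: [-0.4, 0.2, -0.3]
gripper_width: 0.0424
```

```bash
python3 -c "
from h import *
from plant import env
go(env,fw(-.157,0,.045))"
```

```text
feeder xyz -0.1893 -0.0007 0.042 rot [179.92  -2.29   6.98] t 3.25 F [-0.4  0.2 -0.3] w 0.0424
tool shift mm [32.3 -1.  -1.7] turn -0.67
```

>>> send_rows(
  series=[
    [10,0,2,0,0],
    [10,0,3,0,0],
    [7,0,2,0,0],
    [6,0,2,0,0],
  ],
)

```text
time_s: 3.58
position: [0.4905, 0.003, 0.0351]
tool_rot: [-180.0, -1.4, 7.0]
force: [-4.7, 0.8, 2.6]
gripper_width: 0.0427
```

```bash
python3 -c "
from h import *
from plant import env
go(env,fw(-.157,0,.045))"
```

```text
feeder xyz -0.1606 -0.0006 0.0351 rot [-179.99   -1.44    7.03] t 3.5833 F [-4.7  0.8  2.6] w 0.0427
tool shift mm [ 3.9 -0.7 -9.8] turn -0.62
```

>>> send_rows(
  series=[
    [5,0,-2,0,0],
    [5,0,-2,0,0],
    [4,0,-1,0,0],
    [4,0,0,0,0],
  ],
)

```text
time_s: 3.92
position: [0.4949, 0.0037, 0.0364]
tool_rot: [-179.9, 0.9, 7.3]
force: [-12.2, -2.1, 7.7]
gripper_width: 0.0426
```

```bash
python3 -c "
from h import *
from plant import env
go(env,fw(-.157,0,.045))"
```

```text
feeder xyz -0.1562 -0.0005 0.0364 rot [-179.93    0.86    7.33] t 3.9167 F [-12.2  -2.1   7.7] w 0.0426
tool shift mm [-0.9 -0.5 -8.6] turn -0.32
```

>>> send_rows(
  series=[
    [4,0,0,0,0],
    [-15,0,0,0,0],
    [-30,0,0,0,0],
    [-20,0,-25,0,0.5],
    [0,0,-38,0,1],
  ],
)

```text
time_s: 4.33
position: [0.4308, -0.0044, 0.0975]
tool_rot: [-179.8, 2.0, 7.4]
force: [0.7, -0.1, -0.9]
gripper_width: 0.0653
```

>>> send_rows(
  series=[
    [0,0,-38,0,1],
    [0,0,-38,0,1],
    [0,0,-38,0,1],
    [0,0,-20,0,1],
    [0,0,0,0,1],
  ],
)

```text
time_s: 4.75
position: [0.4436, -0.0045, 0.2489]
tool_rot: [180.0, 0.6, 7.3]
force: [1.1, 1.0, 0.2]
gripper_width: 0.0855
```

```bash
python3 -c "
from h import *
from plant import env
go(env,fw(-.095,0,.22))
a=env.capture('scene'); b=env.capture('wrist')
np.savez('s3.npz',**a);np.savez('w3.npz',**b)
cv2.imwrite('pics/p3.png',np.hstack([cv2.resize(a['frame'][130:300,180:350],(384,384)),cv2.resize(b['frame'],(410,384))]))"
```

```text
feeder xyz -0.2081 -0.0018 0.2489 rot [179.98   0.58   7.31] t 4.75 F [1.1 1.  0.2] w 0.0855
tool shift mm [113.3  -2.5  27.8] turn -0.34
```

View pics/p3.png

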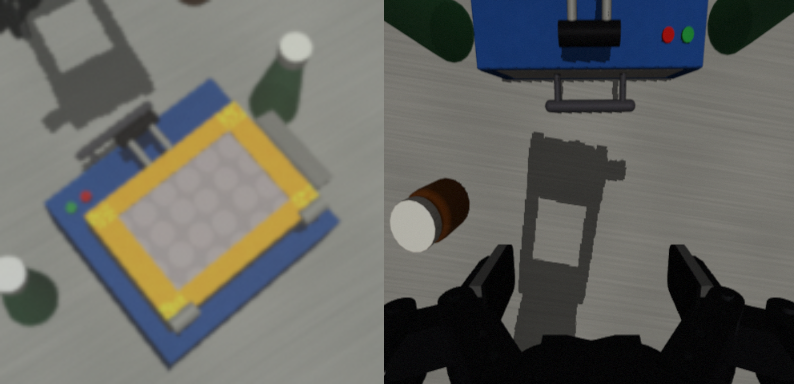

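The drawer is home: in the wrist view its front is flush under the base edge. Next I'll check the handle and bar positions from this wrist view.

```bash
python3 -c "
from h import *
c=np.load('w3.npz'); f=c['frame']; g=cv2.cvtColor(f,cv2.COLOR_BGR2GRAY); s=512/410
ex=np.array([np.cos(np.radians(YAW)),np.sin(np.radians(YAW))])
for nm,(x0,y0,x1,y1),z,th in(('handle',(560,20,625,50),.159,35),('bar',(540,97,640,114),.059,80)):
    x0,x1=int((x0-384)*s),int((x1-384)*s); y0,y1=[int(v) for v in (y0,y1)]
    M=np.zeros_like(g);M[y0:y1,x0:x1]=(g[y0:y1,x0:x1]<th)*255;k=big(M)[:,0]
    r=cv2.minAreaRect(k.astype(np.float32));p=cast(c,r[0],z)[0];d=p[:2]-[.6496,.025]
    print(nm,k.min(0),k.max(0),p.round(4),'feeder',(d@ex).round(4),(d@[-ex[1],ex[0]]).round(4),'len',np.ptp(cast(c,k,z)[:,1]))
"
```

```text
handle [219  20] [295  49] [0.5541 0.0107 0.159 ] feeder -0.0966 -0.0014 len 0.05082876320623195
bar [201  97] [313 113] [0.5107 0.0057 0.059 ] feeder -0.1402 -0.0006 len 0.11094655772545647
```

Drawer bar measures at x = -0.1402, which is home. The handle is at (-0.096, -0.001), as expected. Now moving over the handle.

>>> send_rows(
  series=[
    [30,-1,8,0,1],
    [30,-1,8,0,1],
    [30,0,8,0,1],
    [20,0,4,0,1],
    [0,0,0,0,1],
  ],
)

```text
time_s: 5.27
position: [0.5506, 0.0122, 0.2059]
tool_rot: [-179.9, 1.6, 7.3]
force: [0.2, -0.1, 0.7]
gripper_width: 0.0852
```

```bash
python3 -c "
from h import *
from plant import env
go(env,fw(-.0955,-.001,.137))"
```

```text
feeder xyz -0.0998 0.0005 0.2059 rot [-179.87    1.6     7.26] t 5.2667 F [ 0.2 -0.1  0.7] w 0.0852
tool shift mm [ 6.2  1.6 68.8] turn -0.39
```

>>> send_rows(
  series=[
    [3,1,25,-0.4,1],
    [3,1,25,0,1],
    [0,0,10,0,1],
    [0,0,0,0,1],
  ],
)

```text
time_s: 5.6
position: [0.5521, 0.011, 0.1363]
tool_rot: [-179.8, 2.3, 7.7]
force: [-0.4, 0.6, 1.2]
gripper_width: 0.0855
```

```bash
python3 -c "
from h import *
from plant import env
go(env,fw(-.0955,-.001,.137))"
```

```text
feeder xyz -0.0985 -0.0008 0.1363 rot [-179.77    2.34    7.71] t 5.6 F [-0.4  0.6  1.2] w 0.0855
tool shift mm [ 3.   0.2 -0.8] turn 0.06
```

>>> send_rows(
  series=[
    [2,0,0,0,-1],
    [0,0,0,0,-1],
    [0,0,0,0,-1],
    [0,0,0,0,-1],
    [0,0,0,0,-1],
  ],
  grip_force=45,
)

```text
time_s: 6.02
position: [0.5519, 0.011, 0.1354]
tool_rot: [-179.8, 2.6, 7.7]
force: [1.0, 0.7, -2.4]
gripper_width: 0.0496
```

```bash
python3 -c "
from h import *
from plant import env
go(env,fw(-.0955,-.001,.137))
b=env.capture('wrist')
cv2.imwrite('pics/p4.png',b['frame'])"
```

```text
feeder xyz -0.0987 -0.0009 0.1354 rot [-179.75    2.61    7.7 ] t 6.0167 F [ 1.   0.7 -2.4] w 0.0496
tool shift mm [ 3.1  0.1 -1.7] turn 0.05
```

View pics/p4.png

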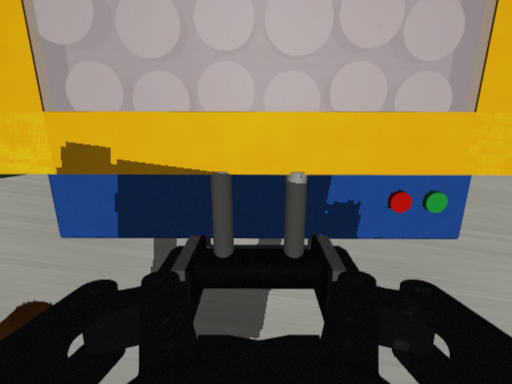

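Handle gripped squarely over both ends (width 49.6 mm), with both stems visible between the pads. I'll now lift it along the arc.

>>> send_rows(
  series=[
    [1,0,-16,0,-1],
    [2,0,-16,0,-1],
    [3,0,-15,0,-1],
    [5,0,-15,0,-1],
  ],
)

```text
time_s: 6.4
position: [0.5625, 0.0124, 0.1949]
tool_rot: [-179.7, 3.2, 7.7]
force: [0.2, -1.1, -5.8]
gripper_width: 0.0491
```

```bash
cat >> h.py <<'E'
def lid(env,x0=-.0987,z0=.1354,tgt=50):
    o=env.get_obs(); a=np.radians(YAW); q=o["position"]; x=(q[:2]-[.6496,.025])@[np.cos(a),np.sin(a)]
    vx,vz=.18-(x-x0),q[2]-z0; th=np.degrees(np.arctan2(vz,vx)); print("lid est",th.round(2),"radius",np.hypot(vx,vz).round(4))
    t=np.radians(tgt); go(env,fw(x0+.18*(1-np.cos(t)),-.0009,z0+.18*np.sin(t)))
E
python3 -c "
from h import *
from plant import env
lid(env,tgt=35)"
```

```text
lid est 19.35 radius 0.1795
feeder xyz -0.088 -0.0009 0.1949 rot [-179.7     3.16    7.69] t 6.4 F [ 0.2 -1.1 -5.8] w 0.0491
tool shift mm [ 19.4  -0.3 -44.9] turn 0.04
```

>>> send_rows(
  series=[
    [5,0,-15,0,-1],
    [7,0,-14,0,-1],
    [7,0,-14,0,-1],
  ],
)

```text
time_s: 6.65
position: [0.5832, 0.0151, 0.2369]
tool_rot: [-179.7, 3.3, 7.7]
force: [6.7, 0.3, -10.8]
gripper_width: 0.0491
```

```bash
python3 -c "
from h import *
from plant import env
lid(env,tgt=50)"
```

```text
lid est 34.39 radius 0.1798
feeder xyz -0.0671 -0.0009 0.2369 rot [-179.68    3.3     7.69] t 6.65 F [  6.7   0.3 -10.8] w 0.0491
tool shift mm [ 30.5  -0.2 -38.2] turn 0.04
```

>>> send_rows(
  series=[
    [9,0,-14,0,-1],
    [10,0,-13,0,-1],
    [10,0,-11,0,-1],
    [0,0,0,0,-1],
    [0,0,0,0,-1],
  ],
)

```text
time_s: 7.07
position: [0.6136, 0.0192, 0.2721]
tool_rot: [-179.7, 3.7, 7.7]
force: [-2.2, 0.3, -3.6]
gripper_width: 0.0493
```

```bash
python3 -c "
from h import *
from plant import env
lid(env,tgt=50)
a=env.capture('scene'); b=env.capture('top')
np.savez('s5.npz',**a);np.savez('t5.npz',**b)
cv2.imwrite('pics/p5.png',np.hstack([cv2.resize(a['frame'][110:310,160:360],(400,400)),cv2.resize(b['frame'][100:300,150:350],(400,400))]))"
```

```text
lid est 49.26 radius 0.1805
feeder xyz -0.0365 -0.0009 0.2721 rot [-179.67    3.75    7.73] t 7.0667 F [-2.2  0.3 -3.6] w 0.0493
tool shift mm [ 2.  -0.  -1.3] turn 0.08
```

View pics/p5.png

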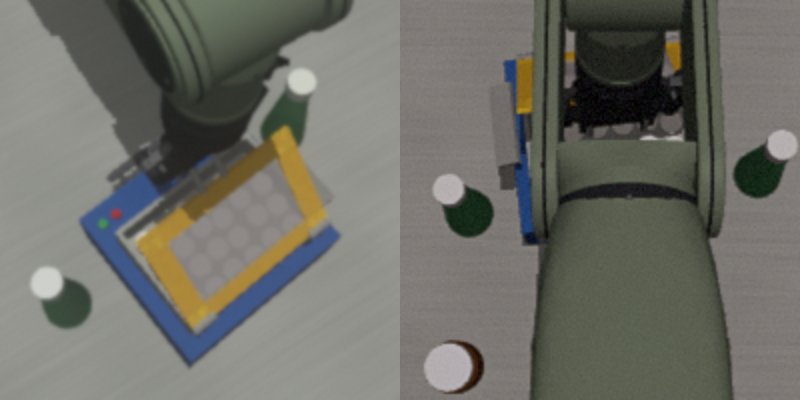

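Lid is open and held, bottles and jar unmoved. Let me settle for a few rows, then cross-check the angle from the lid's free corners, at about scene px (228,230) and (302,172).

>>> send_rows(
  series=[
    [1,0,-1,0,-1],
    [0,0,0,0,-1],
    [0,0,0,0,-1],
    [0,0,0,0,-1],
    [0,0,0,0,-1],
  ],
)

```text
time_s: 7.58
position: [0.6127, 0.0191, 0.2714]
tool_rot: [-179.7, 3.8, 7.7]
force: [-1.2, -0.0, -4.7]
gripper_width: 0.0486
```

```bash
python3 -c "
from h import *
from plant import env
lid(env,tgt=50); print(env.get_obs()['dq'].round(2))
c=env.capture('scene'); T=np.linalg.inv(c['T'])
for y in(-.1,.1):
  for th in(44,50,56):
    t=np.radians(th); p=np.array(fw(.085-.14*np.cos(t)-.003*np.sin(t),y,.159+.14*np.sin(t)+.003*np.cos(t)))
    q=c['camera_matrix']@(T[:3,:3]@p+T[:3,3]); print(y,th,(q[:2]/q[2]).round(1))
hsv=cv2.cvtColor(c['frame'],cv2.COLOR_BGR2HSV); m=cv2.inRange(hsv,(15,110,40),(35,255,255)); m[:, :190]=0;m[:,340:]=0;m[:150]=0;m[300:]=0
k=big(m)[:,0]; print('left',k[k[:,0].argmin()],'top',k[k[:,1].argmin()])
t=env.capture('top')['frame']; t0=np.load('top0.npz')['frame']
for n,(x,y) in dict(A=(175,194),B=(341,172),jar=(175,284)).items():
  r=cv2.matchTemplate(t[y-35:y+36,x-25:x+26],t0[y-12:y+13,x-9:x+10],cv2.TM_CCOEFF_NORMED); print(n,cv2.minMaxLoc(r)[1::2], 'expect (16,23)')
"
```

```text
lid est 48.89 radius 0.1805
feeder xyz -0.0374 -0.0009 0.2714 rot [-179.66    3.82    7.73] t 7.5833 F [-1.2 -0.  -4.7] w 0.0486
tool shift mm [ 2.8 -0.  -2.1] turn 0.08
[ 0.09 -0.18  0.27  0.08 -0.29 -0.06]
-0.1 44 [224.3 227.5]
-0.1 50 [227.3 230.4]
-0.1 56 [230.7 233.9]
0.1 44 [299.2 169.6]
0.1 50 [303.2 171.4]
0.1 56 [307.6 173.8]
left [228 231] top [300 173]
A (0.9962223768234253, (16, 23)) expect (16,23)
B (0.9956396222114563, (16, 23)) expect (16,23)
jar (0.9957174062728882, (16, 23)) expect (16,23)
```

```bash
python3 -c "
from plant import env
print(env.sign_off())"
```

```text
the job is handed in; nothing more can be done
None
```

I pushed the drawer home, then raised the lid by its handle and handed the job in at 7.6 s still holding it at about 50°. No verdict was reported.

- **Drawer:** on the first push the fingertips drifted up to the top of the drawer bar, so I backed off, went lower and finished the push. The push force rose to about 12 N. After I let go, the bar measured at x = -0.1402 m in the feeder's frame, against -0.140 for home. I didn't re-measure it after lifting the lid, but the scene view showed no sign of it coming out.
- **Lid:** I gripped the handle over both ends (opening 49.6 mm) and moved it along the hinge arc. The arm position gave 48.9°. The image gave about 51° from one front corner; the other was less clear (one pixel coordinate below the 50° position, one above). All readings are well inside the 6° tolerance. The pads carried about 5 N.
- **Small creep:** the lid sagged about 0.4° over the last half second of waiting, roughly 0.014 rad/s, under the 0.05 limit.
- **Bottles and jar:** in the top view they showed no shift (0 pixels) from the start.

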